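# Sort the jeweller's bench: glass drops, findings jars and ring box

### The arm

A 6-joint arm with a two-finger parallel gripper is mounted at the origin on the work surface. World frame = base frame: x ahead of the robot, y to its left, z up, the work surface at z = 0. Lengths are in m, angles in degrees, forces in N, time in s.
With the tool pointing down it reaches from about 0.325 to 0.9 m from the base axis. Payload 6.1 kg.
Tool frame: the origin (TCP) lies at the centre of the arm's flange, where the gripper is bolted on; the fingertips stand 182 mm ahead of it and the grasp point (between the pads) lies 164 mm ahead of it (robot.tips_ahead is the z of the fingertips in the tool frame, in m); z points along the fingers, y is the line along which they close (so a half turn about z gives the same grasp; the last joint's range is limited). The gripper opens to 87 mm and grips with 3 to 60 N. Pads are 19 mm wide; open, the fingers measure 117 mm over their backs; the gripper's body (75 mm by 190 mm) begins 51 mm behind the grasp point.
Start: joints at [66.285, 12.628, 87.462, -0, 79.91, -7.225], TCP at [0.177, 0.599, 0.405] pointing down, gripper open.
Joint ranges: [-170.65, 170.65], [-52.31, 119.04], [5.05, 147.46], [-71.25, 251.25], [11.57, 151.72], [-153.62, 153.62]. Speed limits (degrees/s): [147.25, 147.25, 172.46, 180, 180, 180].

### API

Orientations are given as a 3x3 rotation matrix whose columns are the frame's x, y, z axes.
In Python, from station import robot gives the robot as it stands.
- The arm moves only by the tool apply_moves, never from a script. Its argument "deltas" is a list of rows, each a list of 3 entries, a list of its own where there are three numbers: the shift along the tool's x, y, z as a fraction of full scale, then the turn about the tool's z as a fraction of full scale, then the gripper's target within -1 to 1 (fully open at 1, half-way at 0, shut at -1). A call has exactly 8 rows; each row shifts and turns the commanded pose from where the row before left it, along the tool's axes as they then stand; what a row does not reach is not made up. Full scale, the value 1, is 0.6 m for a shift and 45 degrees for a turn. A row lasts 1/12 s, in which the tool goes at most 41.7 mm and 7.16 degrees, less where a joint would pass 70% of its speed; a pose out of reach is approached as far as the arm can. A call with a number of a shift or a turn outside -1 to 1 is refused whole. A call with a gripper value outside its range is refused whole. The fingers move at their own pace and stop on an object; "squeeze" is the grip in N (left out, the last holds). Time passes only in rows, so rows that do not move let the fingers close, or fill a call up. It gives the time, the measured TCP pose, the force, the opening and the grip force at its end, in the units of the state.
- robot.get_state(): the state, without advancing time (a new reading comes with each control period).
- robot.grab_frame(name): name is "scene" or "top"; returns a dict with "color" (480x640x3 uint8, red, green, blue), "range_z" (480x640 float32, m along the optical axis (not along the pixel's ray), 0 where there is no reading), "camera_matrix" (3x3 intrinsics, pixels), "xyz" and "attitude" of the camera in the world. Camera axes: x right, y up, looking along -z (the intrinsics and any distortion apply to the point x, -y, -z); pixel columns grow to the right and rows downward; lengths in m; the calibration is good to about 2 mm. A picture is of the moment at which its call begins.
- robot.sign_off(): hands the job in; it is judged then, once.
The state is a dict: "clock": time; "joints": joint angles; "qvel": joint speeds; "effort": joint torques, N m; "tcp_pos": TCP position; "tcp_rot": TCP orientation; "contact_force": force on the tool from outside, world axes, zero at the start; "wrist_torque": the same for the moment, N m; "finger_gap": finger opening in m; "grasp_force": force on a finger pad.
Only numpy, scipy, OpenCV 4.12 (cv2) and the standard library are available. Lean on these libraries where they do the work, as an engineer would, in place of code of your own. Each camera call takes 0.05 s, during which the arm holds its last target. There are 200 camera calls.

### The job

Tidy the bench: stand the large glass drop upright in the wooden block with the wide pocket and the small one in the block with the narrow pocket, stand both lidded jars upright in the long aluminium tray, and lay the ring box flat, right way up, inside the black tray. The glass is fragile: lower it gently into its pocket, never let it drop. Leave everything released and still.

Things in the scene. Friction and masses are not known exactly. Their poses are not given: they have to be found in the camera images.
- glass_large: The large fragile blown-glass drop ornament: amber glass, egg-shaped, 52 mm at its widest (27 mm above the foot), about 61 mm tall including a 12 mm wide brass cap on top; foot 24 mm across. 40 to 65 g. Loose, standing on a small flat foot; origin at the centre of the foot, z up along its axis, round about z. 
- glass_small: The small fragile blown-glass drop ornament: nearly as tall but slim, 36 mm at its widest (25 mm above the foot), about 59 mm tall including a 12 mm wide brass cap on top; foot 20 mm across. 28 to 46 g. Loose, standing on a small flat foot; origin at the centre of the foot, z up along its axis, round about z. 
- jar_tall: The taller lidded jar: upright cylinder 40 mm in diameter, 64 mm tall, white plastic with a dark steel lid (lid and body equally wide). Loose, 70 to 120 g. Origin at the centre of its underside, z up.
- jar_short: The shorter lidded jar: like the taller one, 40 mm in diameter, but 44 mm tall. Loose, 55 to 95 g. Origin at the centre of its underside, z up.
- ring_box: A closed cardboard ring box, a plain block 62 (x) by 44 (y) by 42 mm high, rigid. Loose, 45 to 80 g. Origin at the centre of its underside, z up.
- block_large: Fixed pale wooden block 90 x 90 x 16 mm with one round pocket in the middle of its top, the WIDER of the two: 46 mm across at the top, 6 mm deep, flat floor 10 mm above the block's underside, 2 mm chamfer at the mouth. For the large glass drop. Origin at the centre of the underside (on the bench), z up; the pocket's centre is straight above the origin.
- block_small: Fixed pale wooden block 90 x 90 x 16 mm with one round pocket in the middle of its top, the NARROWER of the two: 32 mm across, 6 mm deep, flat floor 10 mm above the block's underside, 2 mm chamfer at the mouth. For the small glass drop. Origin at the centre of the underside (on the bench), z up; the pocket's centre is straight above the origin.
- jar_tray: Fixed shallow aluminium tray, outside 90 (x) by 160 (y) by 11 mm high, walls 4 mm thick, inner floor 4 mm above the underside, inside 82 by 152 mm: room for the two jars side by side along its y. Origin at the centre of the underside (on the bench), z up.
- box_tray: Fixed shallow black plastic tray, outside 110 (x) by 92 (y) by 11 mm high, walls 4 mm thick, inner floor 4 mm above the underside, inside 102 by 84 mm: for the ring box lying flat. Origin at the centre of the underside (on the bench), z up.
Not all that is in view belongs to the job. Leave any pink look-alike of the glass_large alone.

How it is judged:
By the outcome, as a careful person would: the job done as asked, in the order asked, and still so for the second after the job is handed in, with the robot touching nothing.
It also fails if it takes over 122 s, if anything falls off the work surface, if the arm or the gripper's body presses on something with over 40 N, if the wrist force passes 120 N, or if a joint passes its speed limit or range.

## Working session

There is one attempt and no reset: what is moved stays moved. The work goes in short steps, Python scripts to look and compute and a tool call to move; the robot and the scene stay as the last step left them, time stands still between calls to the robot, and variables do not carry over. Pictures are saved under pics/ and viewed, at most 14 in all, crops included, and the job is handed in when it is done.

Besides the shell and the picture viewer there is one more tool, called after ">>>" as name(argument=value, ...), one argument or row to a line, values as JSON. apply_moves: Moves the arm, as the interface text tells. Its arguments: {"type":"object","properties":{"deltas":{"type":"array"},"squeeze":{"type":"number"}},"required":["deltas"]}

```bash
mkdir -p pics; ls
cat > h.py <<'E'
from station import robot
import numpy as np, cv2
def grab(n,save=None):
    f=robot.grab_frame(n)
    np.savez('%s.npz'%n,**{k:np.array(v) for k,v in f.items()})
    if save: cv2.imwrite('pics/'+save,f['color'][:,:,::-1])
    return f
def load(n): return dict(np.load('%s.npz'%n))
def cloud(f):
    K=f['camera_matrix'];z=f['range_z'];v,u=np.mgrid[0:z.shape[0],0:z.shape[1]]
    p=np.stack([(u-K[0,2])/K[0,0]*z,-(v-K[1,2])/K[1,1]*z,-z],-1)
    return p@np.array(f['attitude']).T+np.array(f['xyz'])
def ray(f,u,v,h):  # pixel at plane z=h
    K=f['camera_matrix'];d=np.array(f['attitude'])@np.array([(u-K[0,2])/K[0,0],-(v-K[1,2])/K[1,1],-1])
    o=np.array(f['xyz']);return o+d*(h-o[2])/d[2]
E
python3 - <<'E'
from h import *
for n in('top','scene'):
    f=grab(n,n+'1.png');print(n,f.keys(),f['xyz'],f['attitude'],f['camera_matrix'])
s=robot.get_state();print(s)
E
```

```text
pics
top dict_keys(['color', 'range_z', 'camera_matrix', 'xyz', 'attitude']) [0.25465545 0.00581978 1.21700825] [[ 0.0248227   0.98079882 -0.19343608]
 [-0.99956058  0.02748617  0.01109725]
 [ 0.01620099  0.19307562  0.98105012]] [[510.32703756   0.         319.82026434]
 [  0.         510.32703756 238.69447548]
 [  0.           0.           1.        ]]
scene dict_keys(['color', 'range_z', 'camera_matrix', 'xyz', 'attitude']) [ 1.18539535 -0.39748014  0.61830153] [[ 0.49135075 -0.49025511  0.71987802]
 [ 0.87095999  0.27825603 -0.40497195]
 [-0.00177083  0.82596823  0.56371389]] [[503.88147172   0.         315.39652059]
 [  0.         503.88147172 236.35687864]
 [  0.           0.           1.        ]]
{'clock': 0.1, 'joints': array([ 6.62863153e+01,  1.26700512e+01,  8.75191475e+01, -1.68946728e-03,
        7.99090097e+01, -7.22679211e+00]), 'qvel': array([ 0.01951317, -0.10639876, -0.24280842, -0.06316355,  0.00704551,
        0.05109136]), 'effort': array([ 2.37426248e-03, -4.95950139e+01, -3.88519871e+01,  7.03037926e-02,
        5.15862030e-02, -2.81087750e-05]), 'tcp_pos': array([0.17730208, 0.59907332, 0.40375421]), 'tcp_rot': array([[-9.58886095e-01,  2.83790447e-01, -6.62757740e-04],
       [ 2.83791160e-01,  9.58884810e-01, -1.58101063e-03],
       [ 1.86832615e-04, -1.70409390e-03, -9.99998531e-01]]), 'contact_force': array([-0.29304824,  0.38319718, -0.65428825]), 'wrist_torque': array([-0.03759028,  0.08278938,  0.01323328]), 'grasp_force': 0.0, 'finger_gap': 0.08690912047801785}
```

View pics/top1.png

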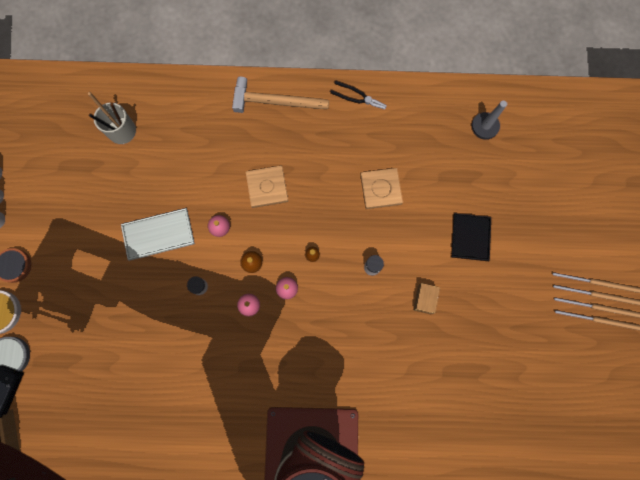

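View pics/scene1.png

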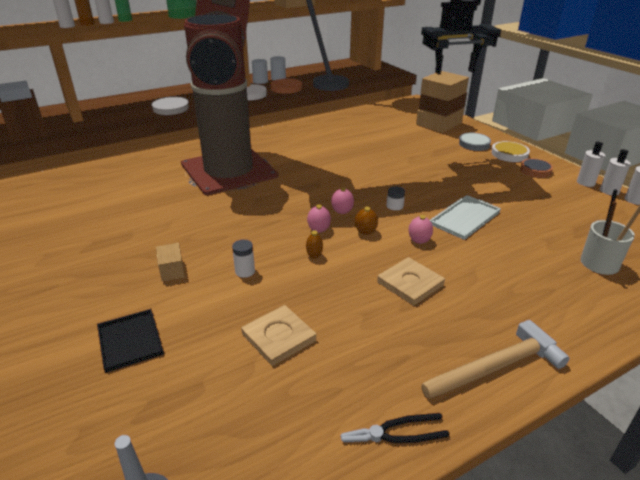

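The top view shows +x upward and +y to the left. Amber drops: large at (251,261), small at (313,254). Pink look-alikes, to be left alone: (219,225), (287,289) and (248,305). Jars: short at (197,285), tall at (374,264). The ring box is at (427,298). Trays are at (157,234) and (471,237), and blocks at (267,186) narrow and (382,188) wide. Next I'll measure with the depth data and enlarge a crop.

Run:
```python
from h import *
f=load('top');P=cloud(f);g=load('scene');Q=cloud(g)
tab=P[330:340,400:500].reshape(-1,3);print('table z',np.median(tab[:,2]))
pts={'gl':(251,261),'gs':(313,254),'js':(197,285),'jt':(374,264),'box':(427,298),'p1':(219,225),'p2':(287,289),'p3':(248,305),'bs':(267,186),'bl':(382,188),'jtray':(157,234),'btray':(471,237)}
allp={'top':P.reshape(-1,3),'sc':Q.reshape(-1,3)}
for n,(u,v) in pts.items():
    c=P[v,u]; 
    for k,A in allp.items():
        r=0.045 if n[0] not in 'b' and n!='jtray' else (0.1 if 'tray' in n else .075)
        if n=='box': r=.05
        m=(np.hypot(*(A[:,:2]-c[:2]).T)<r)&(A[:,2]>.006)&(A[:,2]<.2)
        B=A[m]
        if len(B)<5: continue
        zt=np.percentile(B[:,2],98);T=B[B[:,2]>zt-.006][:,:2]
        rr=cv2.minAreaRect((T*1000).astype(np.float32)); rb=cv2.minAreaRect((B[:,:2]*1000).astype(np.float32))
        print(n,k,c.round(3),'ztop',zt.round(3),'topmean',T.mean(0).round(4),'rect',np.round(rr[0],1),np.round(rr[1],1),round(rr[2],1),'| all',np.round(rb[0],1),np.round(rb[1],1),round(rb[2],1))
c=f['color'][160:325,110:500,::-1]
cv2.imwrite('pics/crop1.png',cv2.resize(c,None,fx=2.05,fy=2.05,interpolation=cv2.INTER_CUBIC))
c=g['color'][170:380,90:510,::-1]
cv2.imwrite('pics/crop2.png',cv2.resize(c,None,fx=1.9,fy=1.9,interpolation=cv2.INTER_CUBIC))
```

```text
table z 0.0001367778503557071
gl top [0.427 0.149 0.058] ztop 0.06 topmean [0.4297 0.1522] rect [429.5 151.8] [23.3 22.9] 1.6 | all [431.1 153.8] [68.4 50.1] 28.6
gl sc [0.427 0.149 0.058] ztop 0.059 topmean [0.434  0.1514] rect [435.1 151.5] [18.1 20. ] 70.8 | all [439.5 148.4] [48.5 38.5] 59.4
gs top [0.447 0.008 0.054] ztop 0.06 topmean [0.4523 0.0103] rect [451.9   9.8] [14.4 10.4] 65.3 | all [438.4   3.6] [59.9 59.4] 73.5
gs sc [0.447 0.008 0.054] ztop 0.058 topmean [0.4572 0.0102] rect [456.4  11.1] [12.3 12.1] 0.7 | all [461.4   7.7] [33.2 24.6] 75.7
js top [0.37  0.271 0.044] ztop 0.048 topmean [0.3716 0.2764] rect [370.6 276.7] [37.9 38.3] 49.2 | all [372.5 274.4] [39.1 43. ] 28.6
js sc [0.37  0.271 0.044] ztop 0.043 topmean [0.376  0.2746] rect [373.6 276.2] [38.4 43.6] 30.9 | all [375.5 276.6] [39.1 43.9] 11.2
jt top [ 0.426 -0.132  0.066] ztop 0.067 topmean [ 0.4286 -0.1334] rect [ 429.  -133.6] [37.  38.4] 46.0 | all [ 427.5 -139.6] [67.3 65.1] 77.7
jt sc [ 0.426 -0.132  0.066] ztop 0.064 topmean [ 0.4342 -0.1352] rect [ 431.4 -133.6] [38.7 40.8] 47.7 | all [ 432.4 -134.
[... 1545 characters left out ...]
0.01 ] ztop 0.017 topmean [ 0.6296 -0.1565] rect [ 626.3 -154.8] [94.4 91.8] 8.9 | all [ 626.3 -154.8] [94.4 91.8] 8.9
jtray top [0.494 0.385 0.007] ztop 0.014 topmean [0.4945 0.3839] rect [495.1 384.6] [ 90.6 160.4] 16.0 | all [498.5 386.1] [170.5 161.4] 16.8
jtray sc [0.494 0.385 0.007] ztop 0.011 topmean [0.5018 0.3789] rect [497.8 383.9] [ 91.4 166.4] 15.9 | all [497.8 383.9] [ 91.4 166.4] 15.9
btray top [ 0.509 -0.376  0.003] ztop 0.014 topmean [ 0.5091 -0.3751] rect [ 500.4 -372.7] [108.  128.7] 86.3 | all [ 505.8 -378.6] [184.5 161.9] 74.4
btray sc [ 0.509 -0.376  0.003] ztop 0.012 topmean [ 0.5177 -0.377 ] rect [ 512. -375.] [ 92.  113.3] 85.5 | all [ 512.2 -375. ] [ 92.  113.7] 85.5
```

View pics/crop1.png

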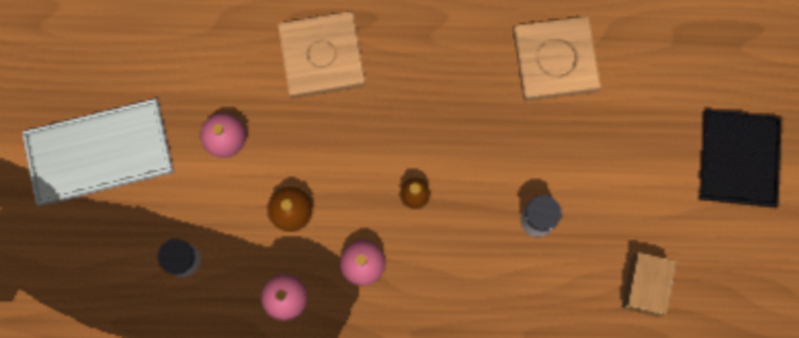

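View pics/crop2.png

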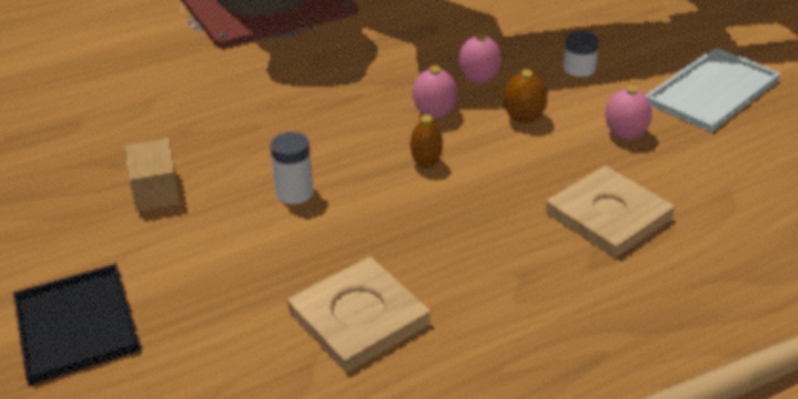

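The crops confirm all five objects are standing upright. Large amber is crop1 (290,207), clearly wider than the slim amber at (415,190). The three others of that shape, (222,135), (362,262) and (284,297), are pink. I'll refine the drop positions from the cap in both cameras and work out the first move.

```bash
cat > plan.py <<'E'
import sys
from h import *
# usage: plan.py x y zgrasp yaw(tool y)
def plan(x,y,z,yaw):
    s=robot.get_state();p=np.array(s['tcp_pos']);R=np.array(s['tcp_rot'])
    g=p+R[:,2]*.164
    d=R.T@(np.array([x,y,z])-g)
    cur=np.degrees(np.arctan2(R[1,1],R[0,1]));t=(cur-yaw+90)%180-90
    print('clock',round(s['clock'],2),'grasp at',g.round(4),'yaw',round(cur,2),'gap',round(s['finger_gap'],4),'F',s['contact_force'].round(1),'j6',round(s['joints'][5],1))
    print('shift tool mm',(d*1000).round(1),'fraction',(d/.6).round(4),'turn frac',round(t/45,4),'minrows',round(np.linalg.norm(d)/.0417,1))
if __name__=='__main__': plan(*map(float,sys.argv[1:5]))
E
python3 - <<'E'
from h import *
from plan import plan
from scipy.optimize import least_squares
for n in('top','scene'):
    f=load(n);P=cloud(f).reshape(-1,3);C=f['color'].reshape(-1,3).astype(int)
    for nm,c,r,zc in(('gl',(.432,.1515),.026,.027),('gs',(.454,.0105),.018,.025)):
        m=(np.hypot(P[:,0]-c[0],P[:,1]-c[1])<.03)&(P[:,2]>.012)&(P[:,2]<.05)
        B=P[m]
        # centre by fitting radius-vs-height shape: equatorial ellipsoid
        q=least_squares(lambda q:np.sqrt(((B[:,0]-q[0])**2+(B[:,1]-q[1])**2)/r**2+((B[:,2]-zc-q[2])/.031)**2)-1,[*c,0],loss='soft_l1',f_scale=.05)
        yel=(np.hypot(P[:,0]-c[0],P[:,1]-c[1])<.025)&(P[:,2]>.053)&(P[:,2]<.075)
        # brass cap by brightness
        Y=C[:,1]*yel; k=yel&(C[:,1]>0.8*Y.max())
        print(n,nm,'fit',q.x.round(4),'cap',P[k].mean(0).round(4),k.sum())
plan(.432,.1515,.15,90)
E
```

```text
top gl fit [ 0.4303  0.1538 -0.0025] cap [0.429  0.1531 0.0596] 19
top gs fit [ 0.4527  0.0107 -0.0021] cap [0.4525 0.01   0.0589] 16
scene gl fit [ 0.4316  0.1534 -0.0031] cap [0.4318 0.1532 0.0594] 12
scene gs fit [ 0.4544  0.0108 -0.0022] cap [0.4547 0.0104 0.0578] 13
clock 0.1 grasp at [0.1772 0.5988 0.2398] yaw 73.51 gap 0.0869 F [-0.3  0.4 -0.7] j6 -7.2
shift tool mm [-371.3 -356.5   90.3] fraction [-0.6188 -0.5941  0.1505] turn frac -0.3664 minrows 12.5
```

>>> apply_moves(
  deltas=[
    [[0,0,0],-0.122,1],
    [[0,0,0],-0.122,1],
    [[0,0,0],-0.122,1],
    [[-0.0326,-0.0571,0],0,1],
    [[-0.0326,-0.0571,0],0,1],
    [[-0.0326,-0.0571,0],0,1],
    [[-0.0326,-0.0571,0],0,1],
    [[-0.0326,-0.0571,0],0,1],
  ],
)

```text
clock: 0.77
tcp_pos: [0.2754, 0.4263, 0.4041]
tcp_rot: [[-1.0, -0.0, -0.0], [-0.0, 1.0, -0.001], [0.0, -0.001, -1.0]]
contact_force: [1.3, -0.6, 0.4]
finger_gap: 0.0868
grasp_force: 0.0
```

>>> apply_moves(
  deltas=[
    [[-0.0326,-0.0571,0],0,1],
    [[-0.0326,-0.0571,0],0,1],
    [[-0.0326,-0.0571,0],0,1],
    [[-0.0326,-0.0571,0],0,1],
    [[-0.0326,-0.0571,0],0,1],
    [[-0.0326,-0.0571,0],0,1],
    [[-0.0326,-0.0571,0],0,1],
    [[-0.0326,-0.0571,0],0,1],
  ],
)

```text
clock: 1.43
tcp_pos: [0.4318, 0.1519, 0.4046]
tcp_rot: [[-1.0, 0.0, -0.0], [0.0, 1.0, 0.0], [0.0, 0.0, -1.0]]
contact_force: [0.4, 1.3, -0.4]
finger_gap: 0.0866
grasp_force: 0.0
```

```bash
python3 plan.py .431 .1533 .030 90
```

```text
clock 1.43 grasp at [0.4318 0.152  0.2406] yaw 89.98 gap 0.0866 F [ 0.4  1.3 -0.4] j6 -80.5
shift tool mm [  0.8   1.3 210.6] fraction [0.0014 0.0022 0.351 ] turn frac -0.0004 minrows 5.1
```

>>> apply_moves(
  deltas=[
    [[0.0014,0.0022,0.05],0,1],
    [[0,0,0.06],0,1],
    [[0,0,0.06],0,1],
    [[0,0,0.06],0,1],
    [[0,0,0.05],0,1],
    [[0,0,0.04],0,1],
    [[0,0,0.031],0,1],
    [[0,0,0],0,1],
  ],
  squeeze=8,
)

```text
clock: 2.1
tcp_pos: [0.4281, 0.1546, 0.1899]
tcp_rot: [[-1.0, 0.001, -0.008], [0.001, 1.0, -0.001], [0.008, -0.001, -1.0]]
contact_force: [-1.0, -0.2, -0.7]
finger_gap: 0.0871
grasp_force: 0.0
```

Run:
```python
from h import *
from plan import plan
plan(.431,.1533,.03,90)
f=grab('scene');c=f['color'][140:280,280:470,::-1]
cv2.imwrite('pics/c3.png',cv2.resize(c,None,fx=4,fy=4,interpolation=cv2.INTER_CUBIC))
```

```text
clock 2.1 grasp at [0.4267 0.1544 0.0259] yaw 89.97 gap 0.0871 F [-1.  -0.2 -0.7] j6 -80.1
shift tool mm [-4.3 -1.1 -4.1] fraction [-0.0071 -0.0018 -0.0069] turn frac -0.0006 minrows 0.1
```

View pics/c3.png

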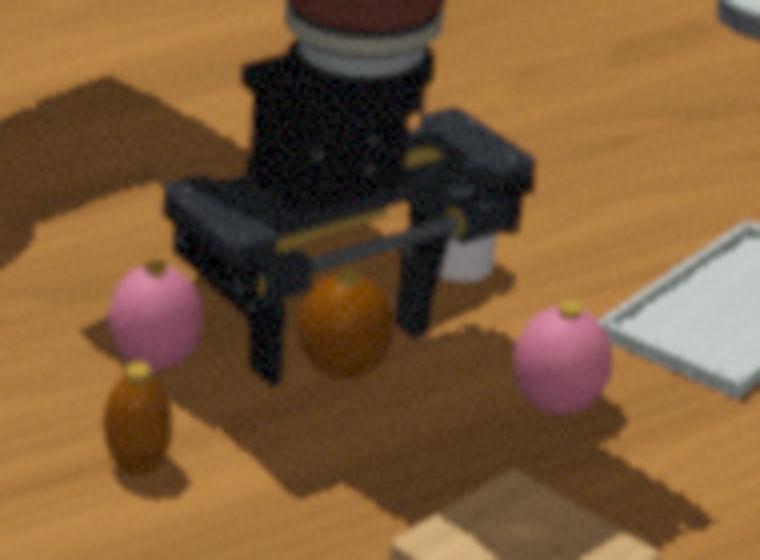

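The scene crop shows the open fingers on either side of the large amber drop at crop (345,325), with both pinks and the small drop clear. The arm was still swinging when it was measured, so I'll let it settle.

>>> apply_moves(
  deltas=[
    [[0,0,0],0,1],
    [[0,0,0],0,1],
    [[0,0,0],0,1],
    [[0,0,0],0,1],
    [[0,0,0],0,1],
    [[0,0,0],0,1],
    [[0,0,0],0,1],
    [[0,0,0],0,1],
  ],
)

```text
clock: 2.82
tcp_pos: [0.4307, 0.1551, 0.1943]
tcp_rot: [[-1.0, 0.0, 0.0], [0.0, 1.0, 0.0], [-0.0, 0.0, -1.0]]
contact_force: [-0.4, 0.2, -0.9]
finger_gap: 0.0867
grasp_force: 0.0
```

```bash
python3 plan.py .431 .1533 .030 90
```

```text
clock 2.82 grasp at [0.4308 0.1552 0.0303] yaw 89.98 gap 0.0867 F [-0.4  0.2 -0.9] j6 -80.1
shift tool mm [-0.2 -1.9  0.3] fraction [-0.0004 -0.0031  0.0005] turn frac -0.0004 minrows 0.0
```

>>> apply_moves(
  deltas=[
    [[0,-0.003,0],0,1],
    [[0,0,0],0,0.4],
    [[0,0,0],0,0.3],
    [[0,0,0],0,0.2],
    [[0,0,0],0,0.1],
    [[0,0,0],0,0],
    [[0,0,0],0,-0.2],
    [[0,0,0],0,-0.4],
  ],
)

```text
clock: 3.48
tcp_pos: [0.4307, 0.1534, 0.1941]
tcp_rot: [[-1.0, 0.0, -0.0], [0.0, 1.0, 0.0], [0.0, 0.0, -1.0]]
contact_force: [-0.0, 0.2, 0.1]
finger_gap: 0.0509
grasp_force: 8.0
```

>>> apply_moves(
  deltas=[
    [[0,0,0],0,-1],
    [[0,0,0],0,-1],
    [[0,0,0],0,-1],
    [[0,0,0],0,-1],
    [[0,0,0],0,-1],
    [[0,0,0],0,-1],
    [[0,0,0],0,-1],
    [[0,0,0],0,-1],
  ],
)

```text
clock: 4.15
tcp_pos: [0.4307, 0.1534, 0.1941]
tcp_rot: [[-1.0, 0.0, 0.0], [0.0, 1.0, 0.0], [-0.0, 0.0, -1.0]]
contact_force: [-0.0, 0.2, 0.3]
finger_gap: 0.0504
grasp_force: 8.0
```

```bash
python3 plan.py .6255 -.1545 .045 90
```

```text
clock 4.15 grasp at [0.4307 0.1534 0.0301] yaw 89.98 gap 0.0504 F [-0.   0.2  0.3] j6 -80.3
shift tool mm [-194.9 -307.8  -14.9] fraction [-0.3248 -0.513  -0.0248] turn frac -0.0004 minrows 8.7
```

>>> apply_moves(
  deltas=[
    [[0,0,-0.01],0,-1],
    [[0,0,-0.02],0,-1],
    [[0,0,-0.03],0,-1],
    [[0,0,-0.03],0,-1],
    [[0,0,-0.03],0,-1],
    [[-0.0148,-0.025,-0.02],0,-1],
    [[-0.024,-0.038,-0.01],0,-1],
    [[-0.026,-0.04,0],0,-1],
  ],
)

```text
clock: 4.82
tcp_pos: [0.4704, 0.0914, 0.2866]
tcp_rot: [[-1.0, -0.002, 0.004], [-0.002, 1.0, 0.0], [-0.004, 0.0, -1.0]]
contact_force: [0.7, 0.4, -1.0]
finger_gap: 0.0509
grasp_force: 8.0
```

>>> apply_moves(
  deltas=[
    [[-0.026,-0.041,0],0,-1],
    [[-0.026,-0.041,0],0,-1],
    [[-0.026,-0.041,0],0,-1],
    [[-0.026,-0.041,0],0,-1],
    [[-0.026,-0.041,0],0,-1],
    [[-0.026,-0.041,0],0,-1],
    [[-0.026,-0.041,0],0,-1],
    [[-0.026,-0.041,0],0,-1],
  ],
)

```text
clock: 5.48
tcp_pos: [0.5948, -0.1067, 0.2844]
tcp_rot: [[-1.0, 0.001, -0.0], [0.001, 1.0, -0.0], [0.0, -0.0, -1.0]]
contact_force: [-0.7, 0.1, -1.2]
finger_gap: 0.0512
grasp_force: 8.0
```

>>> apply_moves(
  deltas=[
    [[-0.024,-0.038,0],0,-1],
    [[-0.018,-0.028,0],0,-1],
    [[-0.01,-0.016,0],0,-1],
    [[0,0,0],0,-1],
    [[0,0,0],0,-1],
    [[0,0,0],0,-1],
    [[0,0,0],0,-1],
    [[0,0,0],0,-1],
  ],
)

```text
clock: 6.15
tcp_pos: [0.6251, -0.1534, 0.2842]
tcp_rot: [[-1.0, -0.001, -0.0], [-0.001, 1.0, 0.0], [0.0, 0.0, -1.0]]
contact_force: [-1.0, 0.3, -0.1]
finger_gap: 0.0509
grasp_force: 8.0
```

Run:
```python
from h import *
from plan import plan
plan(.6255,-.1545,.045,90)
a=grab('scene')['color'][200:380,200:380,::-1];b=grab('top')['color'][130:250,320:440,::-1]
r=lambda c:cv2.resize(c,(400,400),interpolation=cv2.INTER_CUBIC)
cv2.imwrite('pics/c4.png',np.hstack([r(a),r(b)]))
```

```text
clock 6.15 grasp at [ 0.625  -0.1533  0.1202] yaw 90.05 gap 0.0509 F [-1.   0.3 -0.1] j6 -110.9
shift tool mm [-0.5 -1.2 75.2] fraction [-0.0008 -0.002   0.1253] turn frac 0.0011 minrows 1.8
```

View pics/c4.png

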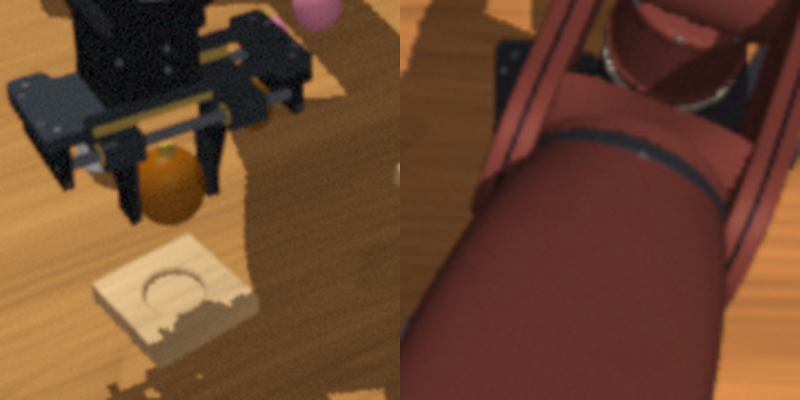

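The drop hangs upright between the fingers at scene crop (170,185), over the wide pocket at (172,293). Lowering it.

>>> apply_moves(
  deltas=[
    [[-0.0008,-0.002,0.02],0,-1],
    [[0,0,0.03],0,-1],
    [[0,0,0.03],0,-1],
    [[0,0,0.025],0,-1],
    [[0,0,0.013],0,-1],
    [[0,0,0.005],0,-1],
    [[0,0,0],0,-1],
    [[0,0,0],0,-1],
  ],
)

```text
clock: 6.92
tcp_pos: [0.6263, -0.1559, 0.2108]
tcp_rot: [[-1.0, 0.0, 0.001], [0.0, 1.0, -0.0], [-0.001, -0.0, -1.0]]
contact_force: [-0.6, 0.5, -0.3]
finger_gap: 0.0509
grasp_force: 8.0
```

>>> apply_moves(
  deltas=[
    [[0,0,0],0,-1],
    [[0,0,0],0,-1],
    [[0,0,0],0,-1],
    [[0,0,0],0,-1],
    [[0,0,0],0,-1],
    [[0,0,0],0,-1],
    [[0,0,0],0,-1],
    [[0,0,0],0,-1],
  ],
)

```text
clock: 7.58
tcp_pos: [0.6259, -0.1557, 0.2103]
tcp_rot: [[-1.0, 0.0, -0.0], [0.0, 1.0, -0.0], [0.0, -0.0, -1.0]]
contact_force: [-0.4, 0.5, -0.3]
finger_gap: 0.0509
grasp_force: 8.0
```

Run:
```python
from h import *
from plan import plan
plan(.6255,-.1545,.040,90)
f=grab('scene');P=cloud(f);a=f['color'][260:380,210:350,::-1]
cv2.imwrite('pics/c5.png',cv2.resize(a,None,fx=4,fy=4,interpolation=cv2.INTER_CUBIC))
```

```text
clock 7.58 grasp at [ 0.6259 -0.1557  0.0463] yaw 89.98 gap 0.0509 F [-0.4  0.5 -0.3] j6 -111.0
shift tool mm [0.4 1.2 6.3] fraction [0.0007 0.0021 0.0105] turn frac -0.0004 minrows 0.2
```

View pics/c5.png

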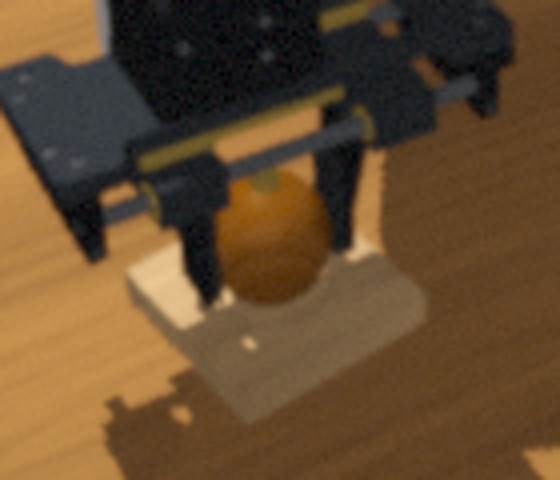

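The drop is just above the pocket and looks centred, so I'll lower it the last 6 mm slowly.

>>> apply_moves(
  deltas=[
    [[0.0007,0.002,0],0,-1],
    [[0,0,0.002],0,-1],
    [[0,0,0.002],0,-1],
    [[0,0,0.002],0,-1],
    [[0,0,0.002],0,-1],
    [[0,0,0.001],0,-1],
    [[0,0,0],0,-1],
    [[0,0,0],0,-1],
  ],
)

```text
clock: 8.3
tcp_pos: [0.6255, -0.1545, 0.2048]
tcp_rot: [[-1.0, 0.0, -0.0], [0.0, 1.0, 0.0], [0.0, 0.0, -1.0]]
contact_force: [1.1, 0.1, -0.3]
finger_gap: 0.051
grasp_force: 8.0
```

>>> apply_moves(
  deltas=[
    [[0,0,0.0006],0,-1],
    [[0,0,0.0004],0,-1],
    [[0,0,0],0,-1],
    [[0,0,0],0,-1],
    [[0,0,0],0,-1],
    [[0,0,0],0,-1],
    [[0,0,0],0,-1],
    [[0,0,0],0,-1],
  ],
)

```text
clock: 8.97
tcp_pos: [0.6255, -0.1545, 0.2044]
tcp_rot: [[-1.0, 0.0, 0.0], [0.0, 1.0, -0.0], [-0.0, -0.0, -1.0]]
contact_force: [0.2, -0.8, -0.9]
finger_gap: 0.0508
grasp_force: 8.0
```

```bash
python3 plan.py .6255 -.1545 .040 90
```

```text
clock 8.97 grasp at [ 0.6255 -0.1545  0.0404] yaw 89.98 gap 0.0508 F [ 0.2 -0.8 -0.9] j6 -110.9
shift tool mm [0.  0.  0.4] fraction [0.     0.     0.0006] turn frac -0.0005 minrows 0.0
```

>>> apply_moves(
  deltas=[
    [[0,0,0.0005],0,-1],
    [[0,0,0.0003],0,-1],
    [[0,0,0],0,-1],
    [[0,0,0],0,-1],
    [[0,0,0],0,-1],
    [[0,0,0],0,-1],
    [[0,0,0],0,-1],
    [[0,0,0],0,-1],
  ],
)

```text
clock: 9.63
tcp_pos: [0.6256, -0.1545, 0.2042]
tcp_rot: [[-1.0, 0.0, 0.0], [0.0, 1.0, -0.0], [-0.0, -0.0, -1.0]]
contact_force: [-0.9, 0.8, 4.0]
finger_gap: 0.0507
grasp_force: 8.0
```

>>> apply_moves(
  deltas=[
    [[0,0,0.0005],0,-1],
    [[0,0,0.0003],0,-1],
    [[0,0,0],0,-1],
    [[0,0,0],0,-1],
    [[0,0,0],0,-1],
    [[0,0,0],0,-1],
    [[0,0,0],0,-1],
    [[0,0,0],0,-1],
  ],
)

```text
clock: 10.3
tcp_pos: [0.6257, -0.1545, 0.2041]
tcp_rot: [[-1.0, 0.0, 0.001], [0.0, 1.0, -0.0], [-0.001, -0.0, -1.0]]
contact_force: [-2.3, 1.3, 7.0]
finger_gap: 0.0512
grasp_force: 8.0
```

It's seated on the floor at the height I expected. I'll relieve the press, then open slowly.

>>> apply_moves(
  deltas=[
    [[0,0,-0.0009],0,-1],
    [[0,0,0],0,-1],
    [[0,0,0],0,-1],
    [[0,0,0],0,0.22],
    [[0,0,0],0,0.24],
    [[0,0,0],0,0.27],
    [[0,0,0],0,0.35],
    [[0,0,0],0,0.5],
  ],
  squeeze=4,
)

```text
clock: 10.97
tcp_pos: [0.6254, -0.1545, 0.2036]
tcp_rot: [[-1.0, 0.0, -0.0], [0.0, 1.0, 0.0], [0.0, 0.0, -1.0]]
contact_force: [0.4, -0.1, -0.1]
finger_gap: 0.0599
grasp_force: 0.0
```

>>> apply_moves(
  deltas=[
    [[0,0,0],0,0.6],
    [[0,0,0],0,0.75],
    [[0,0,0],0,0.9],
    [[0,0,-0.01],0,1],
    [[0,0,-0.03],0,1],
    [[0,0,-0.05],0,1],
    [[0,0,-0.05],0,1],
    [[0,0,-0.04],0,1],
  ],
)

```text
clock: 11.63
tcp_pos: [0.6258, -0.1546, 0.3147]
tcp_rot: [[-1.0, 0.0, 0.002], [0.0, 1.0, -0.001], [-0.002, -0.001, -1.0]]
contact_force: [-0.1, 0.0, 0.2]
finger_gap: 0.0867
grasp_force: 0.0
```

Run:
```python
from h import *
from plan import plan
plan(.4535,.0105,.028,90)
f=grab('scene');P=cloud(f).reshape(-1,3);a=f['color'][240:380,210:350,::-1]
cv2.imwrite('pics/c6.png',cv2.resize(a,None,fx=4,fy=4,interpolation=cv2.INTER_CUBIC))
m=(np.hypot(P[:,0]-.6255,P[:,1]+.1545)<.025)&(P[:,2]>.06)&(P[:,2]<.09)
print(P[m].max(0),P[m].mean(0),m.sum())
```

```text
clock 11.63 grasp at [ 0.6261 -0.1547  0.1507] yaw 89.99 gap 0.0867 F [-0.1  0.   0.2] j6 -110.9
shift tool mm [172.8 165.2 122.3] fraction [0.288  0.2754 0.2038] turn frac -0.0003 minrows 6.4
[ 0.64564088 -0.14005982  0.07172419] [ 0.63112719 -0.15680231  0.06397736] 194
```

View pics/c6.png

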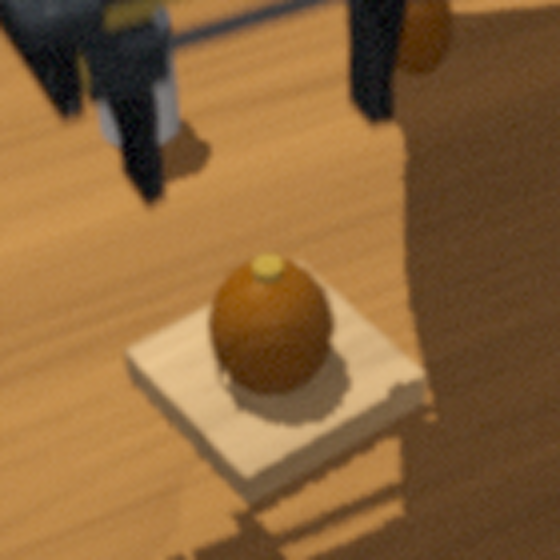

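The large drop stands upright and centred, its cap at about 71 mm, so it rests on the pocket floor. Next, the small drop.

>>> apply_moves(
  deltas=[
    [[0.018,0.017,0],0,1],
    [[0.036,0.0344,0],0,1],
    [[0.04,0.038,0],0,1],
    [[0.042,0.04,0],0,1],
    [[0.042,0.04,0],0,1],
    [[0.042,0.04,0],0,1],
    [[0.036,0.035,0],0,1],
    [[0.022,0.021,0],0,1],
  ],
  squeeze=8,
)

```text
clock: 12.35
tcp_pos: [0.4566, 0.0065, 0.3118]
tcp_rot: [[-1.0, -0.001, -0.001], [-0.001, 1.0, 0.001], [0.001, 0.001, -1.0]]
contact_force: [0.0, -0.3, -0.2]
finger_gap: 0.0868
grasp_force: 0.0
```

>>> apply_moves(
  deltas=[
    [[0.01,0.01,0.01],0,1],
    [[0,0,0.03],0,1],
    [[0,0,0.03],0,1],
    [[0,0,0.02],0,1],
    [[0,0,0.01],0,1],
    [[0,0,0],0,1],
    [[0,0,0],0,1],
    [[0,0,0],0,1],
  ],
)

```text
clock: 13.02
tcp_pos: [0.4534, 0.0105, 0.2527]
tcp_rot: [[-1.0, 0.001, 0.001], [0.001, 1.0, -0.0], [-0.001, -0.0, -1.0]]
contact_force: [0.0, 0.0, -0.9]
finger_gap: 0.0869
grasp_force: 0.0
```

>>> apply_moves(
  deltas=[
    [[0,0,0],0,1],
    [[0,0,0],0,1],
    [[0,0,0],0,1],
    [[0,0,0],0,1],
    [[0,0,0],0,1],
    [[0,0,0],0,1],
    [[0,0,0],0,1],
    [[0,0,0],0,1],
  ],
)

```text
clock: 13.68
tcp_pos: [0.4528, 0.0108, 0.2519]
tcp_rot: [[-1.0, 0.0, -0.0], [0.0, 1.0, 0.0], [0.0, 0.0, -1.0]]
contact_force: [0.3, 0.7, 0.4]
finger_gap: 0.0871
grasp_force: 0.0
```

```bash
python3 plan.py .4535 .0105 .0285 90
```

```text
clock 13.68 grasp at [0.4528 0.0108 0.0879] yaw 89.98 gap 0.0871 F [0.3 0.7 0.4] j6 -98.6
shift tool mm [-0.7 -0.3 59.4] fraction [-0.0012 -0.0005  0.099 ] turn frac -0.0004 minrows 1.4
```

>>> apply_moves(
  deltas=[
    [[-0.0012,-0.0005,0.02],0,1],
    [[0,0,0.03],0,1],
    [[0,0,0.025],0,1],
    [[0,0,0.016],0,1],
    [[0,0,0.008],0,1],
    [[0,0,0],0,1],
    [[0,0,0],0,0.5],
    [[0,0,0],0,0.3],
  ],
)

```text
clock: 14.35
tcp_pos: [0.454, 0.0104, 0.1933]
tcp_rot: [[-1.0, 0.0, 0.001], [0.0, 1.0, -0.0], [-0.001, -0.0, -1.0]]
contact_force: [0.7, 0.4, -0.3]
finger_gap: 0.0801
grasp_force: 0.0
```

>>> apply_moves(
  deltas=[
    [[0,0,0],0,0.1],
    [[0,0,0],0,0],
    [[0,0,0],0,-0.1],
    [[0,0,0],0,-0.2],
    [[0,0,0],0,-0.4],
    [[0,0,0],0,-1],
    [[0,0,0],0,-1],
    [[0,0,0],0,-1],
  ],
)

```text
clock: 15.02
tcp_pos: [0.4535, 0.0105, 0.1925]
tcp_rot: [[-1.0, 0.0, 0.0], [0.0, 1.0, 0.0], [-0.0, 0.0, -1.0]]
contact_force: [-0.7, 0.1, 0.7]
finger_gap: 0.0346
grasp_force: 8.0
```

>>> apply_moves(
  deltas=[
    [[0,0,0],0,-1],
    [[0,0,0],0,-1],
    [[0,0,0],0,-1],
    [[0,0,0],0,-1],
    [[0,0,0],0,-1],
    [[0,0,0],0,-1],
    [[0,0,0],0,-1],
    [[0,0,0],0,-1],
  ],
)

```text
clock: 15.68
tcp_pos: [0.4535, 0.0105, 0.1925]
tcp_rot: [[-1.0, 0.0, 0.0], [0.0, 1.0, 0.0], [-0.0, 0.0, -1.0]]
contact_force: [0.0, 0.2, 0.7]
finger_gap: 0.0349
grasp_force: 8.0
```

```bash
python3 plan.py .622 .1268 .120 90
```

```text
clock 15.68 grasp at [0.4535 0.0105 0.0285] yaw 89.98 gap 0.0349 F [0.  0.2 0.7] j6 -98.6
shift tool mm [-168.4  116.4  -91.5] fraction [-0.2807  0.194  -0.1524] turn frac -0.0004 minrows 5.4
```

>>> apply_moves(
  deltas=[
    [[0,0,-0.01],0,-1],
    [[0,0,-0.02],0,-1],
    [[0,0,-0.03],0,-1],
    [[0,0,-0.03],0,-1],
    [[0,0,-0.03],0,-1],
    [[-0.012,0.008,-0.02],0,-1],
    [[-0.024,0.0165,-0.01],0,-1],
    [[-0.03,0.021,0],0,-1],
  ],
)

```text
clock: 16.35
tcp_pos: [0.4938, 0.0376, 0.285]
tcp_rot: [[-1.0, 0.001, 0.003], [0.001, 1.0, -0.001], [-0.003, -0.001, -1.0]]
contact_force: [0.1, -0.6, -0.4]
finger_gap: 0.0347
grasp_force: 8.0
```

>>> apply_moves(
  deltas=[
    [[-0.034,0.024,0],0,-1],
    [[-0.034,0.024,0],0,-1],
    [[-0.034,0.024,0],0,-1],
    [[-0.034,0.024,0],0,-1],
    [[-0.034,0.0235,0],0,-1],
    [[-0.026,0.018,0],0,-1],
    [[-0.0135,0.008,0],0,-1],
    [[-0.005,0.003,0],0,-1],
  ],
)

```text
clock: 17.02
tcp_pos: [0.6226, 0.1275, 0.2826]
tcp_rot: [[-1.0, -0.001, 0.0], [-0.001, 1.0, -0.0], [-0.0, -0.0, -1.0]]
contact_force: [-0.6, -0.5, -0.4]
finger_gap: 0.0349
grasp_force: 8.0
```

>>> apply_moves(
  deltas=[
    [[0,0,0.01],0,-1],
    [[0,0,0.02],0,-1],
    [[0,0,0.03],0,-1],
    [[0,0,0.03],0,-1],
    [[0,0,0.02],0,-1],
    [[0,0,0.008],0,-1],
    [[0,0,0],0,-1],
    [[0,0,0],0,-1],
  ],
)

```text
clock: 17.68
tcp_pos: [0.6217, 0.1266, 0.2117]
tcp_rot: [[-1.0, 0.001, -0.0], [0.001, 1.0, -0.0], [0.0, -0.0, -1.0]]
contact_force: [-0.0, -0.3, -0.5]
finger_gap: 0.0346
grasp_force: 8.0
```

>>> apply_moves(
  deltas=[
    [[0,0,0],0,-1],
    [[0,0,0],0,-1],
    [[0,0,0],0,-1],
    [[0,0,0],0,-1],
    [[0,0,0],0,-1],
    [[0,0,0],0,-1],
    [[0,0,0],0,-1],
    [[0,0,0],0,-1],
  ],
)

```text
clock: 18.35
tcp_pos: [0.6218, 0.1268, 0.2118]
tcp_rot: [[-1.0, 0.0, 0.0], [0.0, 1.0, -0.0], [-0.0, -0.0, -1.0]]
contact_force: [0.5, 1.1, -0.2]
finger_gap: 0.035
grasp_force: 8.0
```

Run:
```python
from h import *
from plan import plan
plan(.622,.1268,.0385,90)
f=grab('scene');a=f['color'][210:320,350:480,::-1]
cv2.imwrite('pics/c7.png',cv2.resize(a,None,fx=4,fy=4,interpolation=cv2.INTER_CUBIC))
```

```text
clock 18.35 grasp at [0.6219 0.1268 0.0478] yaw 89.98 gap 0.035 F [ 0.5  1.1 -0.2] j6 -85.6
shift tool mm [-0.1 -0.   9.3] fraction [-0.0002 -0.0001  0.0154] turn frac -0.0004 minrows 0.2
```

View pics/c7.png

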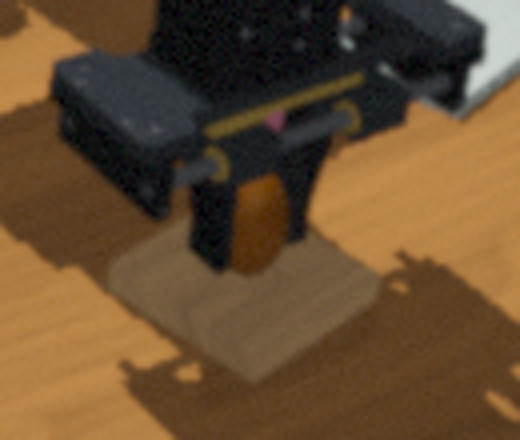

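The small drop hangs upright over the narrow pocket. I'll lower it slowly.

>>> apply_moves(
  deltas=[
    [[0,0,0.002],0,-1],
    [[0,0,0.003],0,-1],
    [[0,0,0.003],0,-1],
    [[0,0,0.003],0,-1],
    [[0,0,0.002],0,-1],
    [[0,0,0.001],0,-1],
    [[0,0,0.0005],0,-1],
    [[0,0,0],0,-1],
  ],
)

```text
clock: 19.07
tcp_pos: [0.6218, 0.1268, 0.2029]
tcp_rot: [[-1.0, 0.0, -0.0], [0.0, 1.0, -0.0], [0.0, -0.0, -1.0]]
contact_force: [-0.8, -0.0, -0.5]
finger_gap: 0.0346
grasp_force: 8.0
```

>>> apply_moves(
  deltas=[
    [[0,0,0.0005],0,-1],
    [[0,0,0],0,-1],
    [[0,0,0],0,-1],
    [[0,0,0],0,-1],
    [[0,0,0],0,-1],
    [[0,0,0],0,-1],
    [[0,0,0],0,-1],
    [[0,0,0],0,-1],
  ],
)

```text
clock: 19.73
tcp_pos: [0.6218, 0.1268, 0.2027]
tcp_rot: [[-1.0, 0.0, -0.0], [0.0, 1.0, -0.0], [0.0, -0.0, -1.0]]
contact_force: [0.5, 1.2, -0.5]
finger_gap: 0.0342
grasp_force: 8.0
```

```bash
python3 plan.py .622 .1268 .0385 90
```

```text
clock 19.73 grasp at [0.6218 0.1268 0.0387] yaw 89.98 gap 0.0342 F [ 0.5  1.2 -0.5] j6 -85.6
shift tool mm [-0.2 -0.   0.2] fraction [-0.0003 -0.      0.0004] turn frac -0.0004 minrows 0.0
```

>>> apply_moves(
  deltas=[
    [[0,0,0.0006],0,-1],
    [[0,0,0],0,-1],
    [[0,0,0],0,-1],
    [[0,0,0],0,-1],
    [[0,0,0],0,-1],
    [[0,0,0],0,-1],
    [[0,0,0],0,-1],
    [[0,0,0],0,-1],
  ],
)

```text
clock: 20.4
tcp_pos: [0.6219, 0.1268, 0.2025]
tcp_rot: [[-1.0, 0.0, 0.0], [0.0, 1.0, 0.0], [-0.0, 0.0, -1.0]]
contact_force: [-0.3, -0.3, 1.5]
finger_gap: 0.0346
grasp_force: 8.0
```

It has touched down, so I'll release.

>>> apply_moves(
  deltas=[
    [[0,0,0],0,-0.17],
    [[0,0,0],0,-0.15],
    [[0,0,0],0,-0.12],
    [[0,0,0],0,-0.05],
    [[0,0,0],0,0.1],
    [[0,0,0],0,0.3],
    [[0,0,0],0,0.4],
    [[0,0,0],0,0.4],
  ],
  squeeze=4,
)

```text
clock: 21.07
tcp_pos: [0.6218, 0.1268, 0.2023]
tcp_rot: [[-1.0, 0.0, -0.0], [0.0, 1.0, -0.0], [0.0, -0.0, -1.0]]
contact_force: [0.3, 0.2, 0.8]
finger_gap: 0.0577
grasp_force: 0.0
```

>>> apply_moves(
  deltas=[
    [[0,0,-0.01],0,0.4],
    [[0,0,-0.03],0,0.6],
    [[0,0,-0.05],0,1],
    [[0,0,-0.06],0,1],
    [[0,0,-0.05],0,1],
    [[0,0,-0.03],0,1],
    [[0,0,-0.01],0,1],
    [[0,0,0],0,1],
  ],
)

```text
clock: 21.73
tcp_pos: [0.6225, 0.1269, 0.3491]
tcp_rot: [[-1.0, 0.0, 0.005], [0.0, 1.0, 0.0], [-0.005, 0.0, -1.0]]
contact_force: [0.7, 0.0, 0.1]
finger_gap: 0.0864
grasp_force: 0.0
```

Run:
```python
from h import *
from plan import plan
plan(.372,.2764,.0265,90)
f=grab('scene');P=cloud(f).reshape(-1,3);a=f['color'][210:320,350:480,::-1]
cv2.imwrite('pics/c8.png',cv2.resize(a,None,fx=4,fy=4,interpolation=cv2.INTER_CUBIC))
m=(np.hypot(P[:,0]-.622,P[:,1]-.1268)<.025)&(P[:,2]>.06)&(P[:,2]<.09)
print(P[m].max(0),P[m].mean(0),m.sum())
```

```text
clock 21.73 grasp at [0.6232 0.1269 0.1851] yaw 89.98 gap 0.0864 F [0.7 0.  0.1] j6 -85.6
shift tool mm [252.  149.3 157.5] fraction [0.42   0.2489 0.2625] turn frac -0.0004 minrows 8.0
[0.63245662 0.13356311 0.07021773] [0.62507808 0.12459454 0.06463201] 53
```

View pics/c8.png

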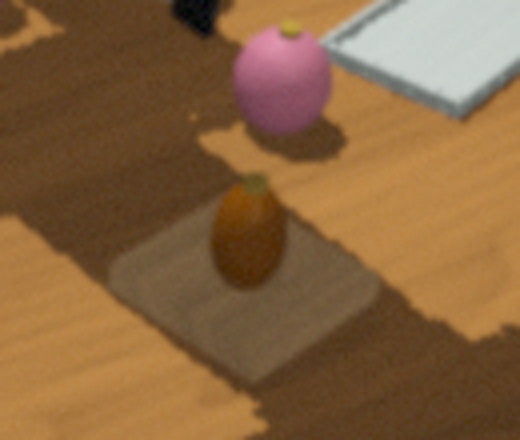

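The small drop is seated upright, its cap at about 70 mm. Next, the tall jar.

>>> apply_moves(
  deltas=[
    [[0.012,-0.016,0],0,1],
    [[0.022,-0.03,0],0,1],
    [[0.03,-0.041,0],0,1],
    [[0.036,-0.049,0],0,1],
    [[0.036,-0.049,0],0,1],
    [[0.036,-0.049,0],0,1],
    [[0.036,-0.049,0],0,1],
    [[0.036,-0.049,0],0,1],
  ],
  squeeze=20,
)

```text
clock: 22.45
tcp_pos: [0.4728, -0.0734, 0.3437]
tcp_rot: [[-1.0, 0.0, -0.004], [0.0, 1.0, 0.001], [0.004, 0.001, -1.0]]
contact_force: [-0.0, -0.9, -0.0]
finger_gap: 0.0872
grasp_force: 0.0
```

>>> apply_moves(
  deltas=[
    [[0.034,-0.046,0],0,1],
    [[0.026,-0.035,0],0,1],
    [[0.016,-0.021,0],0,1],
    [[0,0,0],0.15,1],
    [[0,0,0],0.15,1],
    [[0,0,0.01],0.15,1],
    [[0,0,0.015],0.15,1],
    [[0,0,0.015],0.15,1],
  ],
)

```text
clock: 23.12
tcp_pos: [0.4284, -0.1335, 0.3199]
tcp_rot: [[-0.828, 0.561, -0.003], [0.561, 0.828, 0.001], [0.003, -0.001, -1.0]]
contact_force: [0.2, -0.6, -0.6]
finger_gap: 0.0869
grasp_force: 0.0
```

>>> apply_moves(
  deltas=[
    [[0,0,0.015],0.15,1],
    [[0,0,0.015],0.15,1],
    [[0,0,0.015],0.15,1],
    [[0,0,0.01],0.15,1],
    [[0,0,0.005],0.15,1],
    [[0,0,0],0.144,1],
    [[0,0,0],0,1],
    [[0,0,0],0,1],
  ],
)

```text
clock: 23.78
tcp_pos: [0.4286, -0.1334, 0.2847]
tcp_rot: [[-0.279, 0.96, -0.003], [0.96, 0.279, 0.001], [0.002, -0.003, -1.0]]
contact_force: [-0.1, 0.1, -0.8]
finger_gap: 0.0873
grasp_force: 0.0
```

>>> apply_moves(
  deltas=[
    [[0,0,0],0,1],
    [[0,0,0],0,1],
    [[0,0,0],0,1],
    [[0,0,0],0,1],
    [[0,0,0],0,1],
    [[0,0,0],0,1],
    [[0,0,0],0,1],
    [[0,0,0],0,1],
  ],
)

```text
clock: 24.45
tcp_pos: [0.4298, -0.1335, 0.2864]
tcp_rot: [[-0.276, 0.961, 0.0], [0.961, 0.276, -0.0], [-0.0, 0.0, -1.0]]
contact_force: [-0.2, 0.3, 0.0]
finger_gap: 0.0867
grasp_force: 0.0
```

```bash
python3 plan.py .4302 -.1336 .036 16
```

```text
clock 24.45 grasp at [ 0.4298 -0.1335  0.1224] yaw 16.02 gap 0.0867 F [-0.2  0.3  0. ] j6 -43.3
shift tool mm [-0.2  0.4 86.4] fraction [-0.0003  0.0006  0.144 ] turn frac 0.0004 minrows 2.1
```

>>> apply_moves(
  deltas=[
    [[0,0.0006,0.02],0,1],
    [[0,0,0.035],0,1],
    [[0,0,0.035],0,1],
    [[0,0,0.03],0,1],
    [[0,0,0.018],0,1],
    [[0,0,0.006],0,1],
    [[0,0,0],0,1],
    [[0,0,0],0,0.2],
  ],
)

```text
clock: 25.12
tcp_pos: [0.4305, -0.1336, 0.2006]
tcp_rot: [[-0.276, 0.961, 0.001], [0.961, 0.276, -0.0], [-0.001, 0.001, -1.0]]
contact_force: [0.3, -1.0, 0.8]
finger_gap: 0.0845
grasp_force: 0.0
```

>>> apply_moves(
  deltas=[
    [[0,0,0],0,0.1],
    [[0,0,0],0,0],
    [[0,0,0],0,-0.1],
    [[0,0,0],0,-0.4],
    [[0,0,0],0,-1],
    [[0,0,0],0,-1],
    [[0,0,0],0,-1],
    [[0,0,0],0,-1],
  ],
)

```text
clock: 25.78
tcp_pos: [0.4301, -0.1334, 0.2]
tcp_rot: [[-0.276, 0.961, -0.0], [0.961, 0.276, -0.0], [0.0, -0.0, -1.0]]
contact_force: [0.4, -0.5, 0.5]
finger_gap: 0.0397
grasp_force: 20.0
```

>>> apply_moves(
  deltas=[
    [[0,0,-0.01],0,-1],
    [[0,0,-0.02],0,-1],
    [[0,0,-0.03],0,-1],
    [[0,0,-0.03],0,-1],
    [[0,0,-0.03],0,-1],
    [[0,0,-0.02],0,-1],
    [[0,0,-0.01],0,-1],
    [[0,0,0],0,-1],
  ],
)

```text
clock: 26.45
tcp_pos: [0.4306, -0.1337, 0.2916]
tcp_rot: [[-0.276, 0.961, 0.003], [0.961, 0.276, -0.001], [-0.002, 0.002, -1.0]]
contact_force: [0.6, 0.8, -1.3]
finger_gap: 0.0393
grasp_force: 20.0
```

```bash
python3 plan.py .486 .4207 .036 16
```

```text
clock 26.45 grasp at [ 0.4311 -0.1339  0.1276] yaw 16.0 gap 0.0393 F [ 0.6  0.8 -1.3] j6 -43.3
shift tool mm [518.2 205.5  91. ] fraction [0.8636 0.3424 0.1517] turn frac 0.0 minrows 13.5
```

>>> apply_moves(
  deltas=[
    [[0.011,0.0043,0],0,-1],
    [[0.027,0.0107,0],0,-1],
    [[0.043,0.0172,0],0,-1],
    [[0.0539,0.0215,0],0,-1],
    [[0.0539,0.0215,0],0,-1],
    [[0.0539,0.0215,0],0,-1],
    [[0.0539,0.0215,0],0,-1],
    [[0.0539,0.0215,0],0,-1],
  ],
)

```text
clock: 27.12
tcp_pos: [0.4517, 0.0939, 0.2886]
tcp_rot: [[-0.276, 0.961, -0.002], [0.961, 0.276, 0.0], [0.001, -0.002, -1.0]]
contact_force: [-0.2, -0.2, -1.6]
finger_gap: 0.0396
grasp_force: 20.0
```

>>> apply_moves(
  deltas=[
    [[0.0539,0.0215,0],0,-1],
    [[0.0539,0.0215,0],0,-1],
    [[0.0539,0.0215,0],0,-1],
    [[0.0539,0.0215,0],0,-1],
    [[0.0539,0.0215,0],0,-1],
    [[0.0539,0.0215,0],0,-1],
    [[0.0539,0.0215,0],0,-1],
    [[0.0539,0.0215,0],0,-1],
  ],
)

```text
clock: 27.78
tcp_pos: [0.4794, 0.3709, 0.2879]
tcp_rot: [[-0.276, 0.961, -0.003], [0.961, 0.276, -0.002], [-0.001, -0.003, -1.0]]
contact_force: [0.9, -1.1, -0.1]
finger_gap: 0.0398
grasp_force: 20.0
```

>>> apply_moves(
  deltas=[
    [[0.043,0.0172,0],0,-1],
    [[0.027,0.0107,0],0,-1],
    [[0.011,0.0043,0],0,-1],
    [[0,0,0.02],0,-1],
    [[0,0,0.03],0,-1],
    [[0,0,0.03],0,-1],
    [[0,0,0.02],0,-1],
    [[0,0,0.01],0,-1],
  ],
)

```text
clock: 28.45
tcp_pos: [0.4846, 0.4191, 0.2202]
tcp_rot: [[-0.275, 0.962, -0.005], [0.962, 0.275, -0.003], [-0.002, -0.005, -1.0]]
contact_force: [-0.3, -0.3, -1.1]
finger_gap: 0.0395
grasp_force: 20.0
```

>>> apply_moves(
  deltas=[
    [[0,0,0],0,-1],
    [[0,0,0],0,-1],
    [[0,0,0],0,-1],
    [[0,0,0],0,-1],
    [[0,0,0],0,-1],
    [[0,0,0],0,-1],
    [[0,0,0],0,-1],
    [[0,0,0],0,-1],
  ],
)

```text
clock: 29.12
tcp_pos: [0.4858, 0.4211, 0.2243]
tcp_rot: [[-0.276, 0.961, 0.0], [0.961, 0.276, 0.0], [0.0, 0.0, -1.0]]
contact_force: [0.3, -1.2, -1.0]
finger_gap: 0.0395
grasp_force: 20.0
```

```bash
python3 plan.py .486 .4207 .040 16
```

```text
clock 29.12 grasp at [0.4859 0.4212 0.0603] yaw 16.01 gap 0.0395 F [ 0.3 -1.2 -1. ] j6 17.9
shift tool mm [-0.5 -0.  20.3] fraction [-0.0008 -0.      0.0338] turn frac 0.0002 minrows 0.5
```

>>> apply_moves(
  deltas=[
    [[-0.0008,0,0.006],0,-1],
    [[0,0,0.009],0,-1],
    [[0,0,0.009],0,-1],
    [[0,0,0.005],0,-1],
    [[0,0,0.003],0,-1],
    [[0,0,0.001],0,-1],
    [[0,0,0],0,-1],
    [[0,0,0],0,-1],
  ],
)

```text
clock: 29.78
tcp_pos: [0.4858, 0.4206, 0.2041]
tcp_rot: [[-0.276, 0.961, -0.0], [0.961, 0.276, -0.0], [-0.0, -0.0, -1.0]]
contact_force: [-1.7, -0.6, 0.7]
finger_gap: 0.0397
grasp_force: 20.0
```

>>> apply_moves(
  deltas=[
    [[0,0,0.0007],0,-1],
    [[0,0,0],0,-1],
    [[0,0,0],0,-1],
    [[0,0,0],0,-1],
    [[0,0,0],0,-1],
    [[0,0,0],0,-1],
    [[0,0,0],0,-1],
    [[0,0,0],0,-1],
  ],
)

```text
clock: 30.45
tcp_pos: [0.4859, 0.4206, 0.204]
tcp_rot: [[-0.276, 0.961, -0.0], [0.961, 0.276, -0.0], [-0.0, -0.0, -1.0]]
contact_force: [-3.2, -1.6, 5.4]
finger_gap: 0.0396
grasp_force: 20.0
```

>>> apply_moves(
  deltas=[
    [[0,0,-0.0006],0,-0.05],
    [[0,0,0],0,0],
    [[0,0,0],0,0.15],
    [[0,0,0],0,0.3],
    [[0,0,0],0,0.4],
    [[0,0,-0.01],0,0.4],
    [[0,0,-0.03],0,0.4],
    [[0,0,-0.04],0,0.5],
  ],
)

```text
clock: 31.12
tcp_pos: [0.485, 0.4199, 0.2504]
tcp_rot: [[-0.276, 0.961, -0.004], [0.961, 0.276, -0.003], [-0.002, -0.005, -1.0]]
contact_force: [0.7, -0.6, -0.4]
finger_gap: 0.0624
grasp_force: 0.0
```

>>> apply_moves(
  deltas=[
    [[0,0,-0.05],0,1],
    [[0,0,-0.05],0,1],
    [[-0.006,-0.0083,-0.02],0,1],
    [[-0.015,-0.0207,0],0,1],
    [[-0.0238,-0.0332,0],0,1],
    [[-0.0298,-0.0415,0],0,1],
    [[-0.0298,-0.0415,0],0,1],
    [[-0.0298,-0.0415,0],0,1],
  ],
)

```text
clock: 31.78
tcp_pos: [0.3995, 0.3114, 0.3244]
tcp_rot: [[-0.276, 0.961, 0.001], [0.961, 0.276, 0.0], [0.0, 0.001, -1.0]]
contact_force: [0.1, -0.7, 1.0]
finger_gap: 0.0868
grasp_force: 0.0
```

>>> apply_moves(
  deltas=[
    [[-0.0238,-0.0332,0],0,1],
    [[-0.015,-0.0207,0],0,1],
    [[-0.006,-0.0083,0.02],0,1],
    [[0,0,0.04],0,1],
    [[0,0,0.03],0,1],
    [[0,0,0.015],0,1],
    [[0,0,0],0,1],
    [[0,0,0],0,1],
  ],
)

```text
clock: 32.45
tcp_pos: [0.3721, 0.2764, 0.2609]
tcp_rot: [[-0.276, 0.961, -0.001], [0.961, 0.276, -0.0], [-0.0, -0.001, -1.0]]
contact_force: [0.4, 0.6, 0.2]
finger_gap: 0.0871
grasp_force: 0.0
```

>>> apply_moves(
  deltas=[
    [[0,0,0],0,1],
    [[0,0,0],0,1],
    [[0,0,0],0,1],
    [[0,0,0],0,1],
    [[0,0,0],0,1],
    [[0,0,0],0,1],
    [[0,0,0],0,1],
    [[0,0,0],0,1],
  ],
)

```text
clock: 33.12
tcp_pos: [0.3719, 0.2762, 0.2612]
tcp_rot: [[-0.276, 0.961, 0.0], [0.961, 0.276, 0.0], [0.0, 0.0, -1.0]]
contact_force: [-0.7, -0.2, -0.1]
finger_gap: 0.0869
grasp_force: 0.0
```

Run:
```python
from h import *
from plan import plan
plan(.372,.2764,.029,16)
f=grab('scene');a=f['color'][130:260,360:520,::-1]
cv2.imwrite('pics/c9.png',cv2.resize(a,None,fx=4,fy=4,interpolation=cv2.INTER_CUBIC))
```

```text
clock 33.12 grasp at [0.3719 0.2762 0.0972] yaw 16.0 gap 0.0869 F [-0.7 -0.2 -0.1] j6 10.8
shift tool mm [ 0.2  0.1 68.2] fraction [0.0003 0.0002 0.1136] turn frac 0.0 minrows 1.6
```

View pics/c9.png

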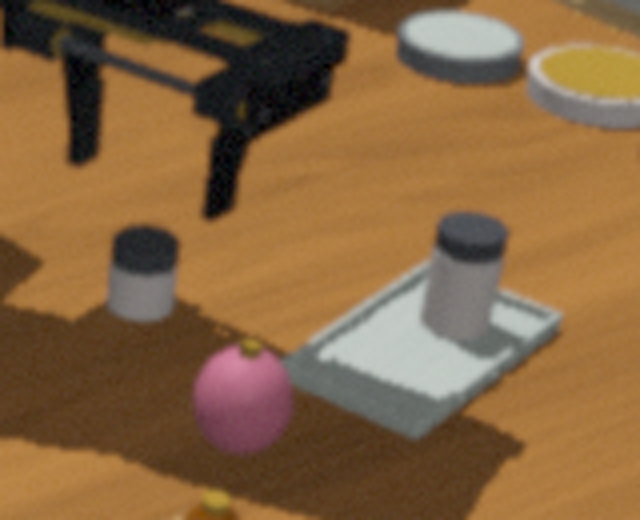

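The tall jar stands at the far end of the tray. Next, the short jar.

>>> apply_moves(
  deltas=[
    [[0,0,0.02],0,1],
    [[0,0,0.03],0,1],
    [[0,0,0.03],0,1],
    [[0,0,0.02],0,1],
    [[0,0,0.01],0,1],
    [[0,0,0.0036],0,1],
    [[0,0,0],0,0.4],
    [[0,0,0],0,0.2],
  ],
)

```text
clock: 33.83
tcp_pos: [0.3723, 0.2764, 0.1936]
tcp_rot: [[-0.276, 0.961, 0.001], [0.961, 0.276, 0.0], [0.0, 0.001, -1.0]]
contact_force: [0.7, 0.3, -0.0]
finger_gap: 0.08
grasp_force: 0.0
```

>>> apply_moves(
  deltas=[
    [[0,0,0],0,0.1],
    [[0,0,0],0,0],
    [[0,0,0],0,-0.1],
    [[0,0,0],0,-0.4],
    [[0,0,0],0,-1],
    [[0,0,0],0,-1],
    [[0,0,0],0,-1],
    [[0,0,0],0,-1],
  ],
)

```text
clock: 34.5
tcp_pos: [0.372, 0.2762, 0.1931]
tcp_rot: [[-0.276, 0.961, 0.0], [0.961, 0.276, 0.0], [0.0, 0.0, -1.0]]
contact_force: [-0.1, -0.8, 0.7]
finger_gap: 0.0394
grasp_force: 20.0
```

>>> apply_moves(
  deltas=[
    [[0,0,-0.01],0,-1],
    [[0,0,-0.02],0,-1],
    [[0,0,-0.03],0,-1],
    [[0,0,-0.03],0,-1],
    [[0,0,-0.03],0,-1],
    [[0,0,-0.02],0,-1],
    [[0.0017,0.0083,-0.01],0,-1],
    [[0.0044,0.0207,0],0,-1],
  ],
)

```text
clock: 35.17
tcp_pos: [0.3877, 0.2846, 0.2845]
tcp_rot: [[-0.276, 0.961, 0.002], [0.961, 0.276, 0.001], [0.0, 0.002, -1.0]]
contact_force: [0.5, 0.7, -0.3]
finger_gap: 0.0395
grasp_force: 20.0
```

>>> apply_moves(
  deltas=[
    [[0.007,0.0332,0],0,-1],
    [[0.0088,0.0415,0],0,-1],
    [[0.0088,0.0415,0],0,-1],
    [[0.0088,0.0415,0],0,-1],
    [[0.007,0.0332,0],0,-1],
    [[0.0044,0.0207,0],0,-1],
    [[0.0017,0.0083,0.01],0,-1],
    [[0,0,0.02],0,-1],
  ],
)

```text
clock: 35.83
tcp_pos: [0.5081, 0.3483, 0.2654]
tcp_rot: [[-0.275, 0.961, 0.002], [0.961, 0.275, 0.001], [0.001, 0.003, -1.0]]
contact_force: [-1.1, 0.1, -1.3]
finger_gap: 0.0398
grasp_force: 20.0
```

>>> apply_moves(
  deltas=[
    [[0,0,0.03],0,-1],
    [[0,0,0.03],0,-1],
    [[0,0,0.02],0,-1],
    [[0,0,0.01],0,-1],
    [[0,0,0],0,-1],
    [[0,0,0],0,-1],
    [[0,0,0],0,-1],
    [[0,0,0],0,-1],
  ],
)

```text
clock: 36.5
tcp_pos: [0.5073, 0.3479, 0.2123]
tcp_rot: [[-0.276, 0.961, 0.002], [0.961, 0.276, 0.001], [0.0, 0.002, -1.0]]
contact_force: [0.7, 0.2, -0.3]
finger_gap: 0.0397
grasp_force: 20.0
```

>>> apply_moves(
  deltas=[
    [[0,0,0],0,-1],
    [[0,0,0],0,-1],
    [[0,0,0],0,-1],
    [[0,0,0],0,-1],
    [[0,0,0],0,-1],
    [[0,0,0],0,-1],
    [[0,0,0],0,-1],
    [[0,0,0],0,-1],
  ],
)

```text
clock: 37.17
tcp_pos: [0.5068, 0.3477, 0.2109]
tcp_rot: [[-0.276, 0.961, -0.0], [0.961, 0.276, -0.0], [-0.0, -0.0, -1.0]]
contact_force: [0.3, 0.1, -0.8]
finger_gap: 0.0395
grasp_force: 20.0
```

```bash
python3 plan.py .507 .3477 .033 16
```

```text
clock 37.17 grasp at [0.5068 0.3476 0.0469] yaw 16.0 gap 0.0395 F [ 0.3  0.1 -0.8] j6 11.1
shift tool mm [-0.   0.2 13.9] fraction [-0.      0.0004  0.0231] turn frac -0.0 minrows 0.3
```

>>> apply_moves(
  deltas=[
    [[0,0,0.004],0,-1],
    [[0,0,0.006],0,-1],
    [[0,0,0.006],0,-1],
    [[0,0,0.004],0,-1],
    [[0,0,0.002],0,-1],
    [[0,0,0.001],0,-1],
    [[0,0,0],0,-1],
    [[0,0,0],0,-1],
  ],
)

```text
clock: 37.83
tcp_pos: [0.5069, 0.3477, 0.1971]
tcp_rot: [[-0.276, 0.961, 0.0], [0.961, 0.276, 0.0], [0.0, 0.0, -1.0]]
contact_force: [-0.5, 0.5, -1.0]
finger_gap: 0.0396
grasp_force: 20.0
```

>>> apply_moves(
  deltas=[
    [[0,0,0.0006],0,-1],
    [[0,0,0],0,-1],
    [[0,0,0],0,-1],
    [[0,0,0],0,-1],
    [[0,0,0],0,-1],
    [[0,0,0],0,-1],
    [[0,0,0],0,-1],
    [[0,0,0],0,-1],
  ],
)

```text
clock: 38.5
tcp_pos: [0.5069, 0.3478, 0.1971]
tcp_rot: [[-0.276, 0.961, 0.0], [0.961, 0.276, 0.0], [0.0, 0.0, -1.0]]
contact_force: [-0.6, -0.9, 3.9]
finger_gap: 0.0392
grasp_force: 20.0
```

>>> apply_moves(
  deltas=[
    [[0,0,-0.0005],0,-0.05],
    [[0,0,0],0,0],
    [[0,0,0],0,0.15],
    [[0,0,0],0,0.3],
    [[0,0,0],0,0.4],
    [[0,0,-0.01],0,0.4],
    [[0,0,-0.03],0,0.4],
    [[0,0,-0.04],0,0.5],
  ],
)

```text
clock: 39.17
tcp_pos: [0.5058, 0.3471, 0.2435]
tcp_rot: [[-0.276, 0.961, -0.004], [0.961, 0.276, -0.002], [-0.001, -0.005, -1.0]]
contact_force: [-0.3, 0.7, -0.0]
finger_gap: 0.0623
grasp_force: 0.0
```

>>> apply_moves(
  deltas=[
    [[0,0,-0.05],0,1],
    [[0,0,-0.05],0,1],
    [[0,0,-0.02],0,1],
    [[-0.01,-0.0058,0],0,1],
    [[-0.0251,-0.0144,0],0,1],
    [[-0.0402,-0.0231,0],0,1],
    [[-0.0502,-0.0289,0],0,1],
    [[-0.0502,-0.0289,0],0,1],
  ],
)

```text
clock: 39.83
tcp_pos: [0.4761, 0.2282, 0.3147]
tcp_rot: [[-0.277, 0.961, -0.003], [0.961, 0.277, -0.001], [-0.0, -0.003, -1.0]]
contact_force: [0.9, -0.6, 0.4]
finger_gap: 0.0868
grasp_force: 0.0
```

>>> apply_moves(
  deltas=[
    [[-0.0502,-0.0289,0],0,1],
    [[-0.0502,-0.0289,0],0,1],
    [[-0.0502,-0.0289,0],0,1],
    [[-0.0502,-0.0289,0],0,1],
    [[-0.0502,-0.0289,0],0,1],
    [[-0.0502,-0.0289,0],0,1],
    [[-0.0502,-0.0289,0],0,1],
    [[-0.0502,-0.0289,0],0,1],
  ],
)

```text
clock: 40.5
tcp_pos: [0.4088, -0.0416, 0.3152]
tcp_rot: [[-0.276, 0.961, -0.003], [0.961, 0.276, 0.001], [0.001, -0.002, -1.0]]
contact_force: [0.9, -0.5, 0.3]
finger_gap: 0.0869
grasp_force: 0.0
```

>>> apply_moves(
  deltas=[
    [[-0.0502,-0.0289,0],0,1],
    [[-0.0502,-0.0289,0],0,1],
    [[-0.0502,-0.0289,0],0,1],
    [[-0.0502,-0.0289,0],0,1],
    [[-0.0502,-0.0289,0],0,1],
    [[-0.0402,-0.0231,0],0,1],
    [[-0.0251,-0.0144,0],0,1],
    [[-0.01,-0.0058,0],0,1],
  ],
)

```text
clock: 41.17
tcp_pos: [0.3547, -0.2612, 0.3154]
tcp_rot: [[-0.273, 0.962, -0.002], [0.962, 0.273, 0.001], [0.002, -0.002, -1.0]]
contact_force: [0.6, 0.4, 0.7]
finger_gap: 0.087
grasp_force: 0.0
```

>>> apply_moves(
  deltas=[
    [[0,0,0],-0.1373,1],
    [[0,0,0],-0.1373,1],
    [[0,0,0],-0.1373,1],
    [[0,0,0],-0.1373,1],
    [[0,0,0],-0.1373,1],
    [[0,0,0],-0.1373,1],
    [[0,0,0],-0.1373,1],
    [[0,0,0],-0.1373,1],
  ],
)

```text
clock: 41.83
tcp_pos: [0.3559, -0.2583, 0.3156]
tcp_rot: [[-0.912, 0.41, -0.002], [0.41, 0.912, 0.002], [0.002, 0.001, -1.0]]
contact_force: [0.7, 1.2, -0.0]
finger_gap: 0.0872
grasp_force: 0.0
```

>>> apply_moves(
  deltas=[
    [[0,0,0],-0.1373,1],
    [[0,0,0],-0.1373,1],
    [[0,0,0.03],0,1],
    [[0,0,0.02],0,1],
    [[0,0,0],0,1],
    [[0,0,0],0,1],
    [[0,0,0],0,1],
    [[0,0,0],0,1],
  ],
)

```text
clock: 42.5
tcp_pos: [0.3565, -0.2595, 0.2876]
tcp_rot: [[-0.977, 0.211, 0.001], [0.211, 0.977, -0.001], [-0.001, -0.0, -1.0]]
contact_force: [-0.0, -0.6, -0.6]
finger_gap: 0.0871
grasp_force: 0.0
```

>>> apply_moves(
  deltas=[
    [[0,0,0],0,1],
    [[0,0,0],0,1],
    [[0,0,0],0,1],
    [[0,0,0],0,1],
    [[0,0,0],0,1],
    [[0,0,0],0,1],
    [[0,0,0],0,1],
    [[0,0,0],0,1],
  ],
)

```text
clock: 43.17
tcp_pos: [0.3563, -0.2595, 0.2871]
tcp_rot: [[-0.977, 0.212, -0.0], [0.212, 0.977, 0.0], [0.0, 0.0, -1.0]]
contact_force: [0.1, 1.2, 0.1]
finger_gap: 0.0871
grasp_force: 0.0
```

Run:
```python
from h import *
from plan import plan
plan(.3563,-.259,.028,77.9)
f=grab('scene');a=f['color'][140:340,90:520,::-1]
cv2.imwrite('pics/c10.png',cv2.resize(a,None,fx=1.85,fy=1.85,interpolation=cv2.INTER_CUBIC))
```

```text
clock 43.17 grasp at [ 0.3563 -0.2595  0.1231] yaw 77.78 gap 0.0871 F [0.1 1.2 0.1] j6 -124.1
shift tool mm [ 0.1  0.5 95.1] fraction [1.000e-04 8.000e-04 1.584e-01] turn frac -0.0026 minrows 2.3
```

View pics/c10.png

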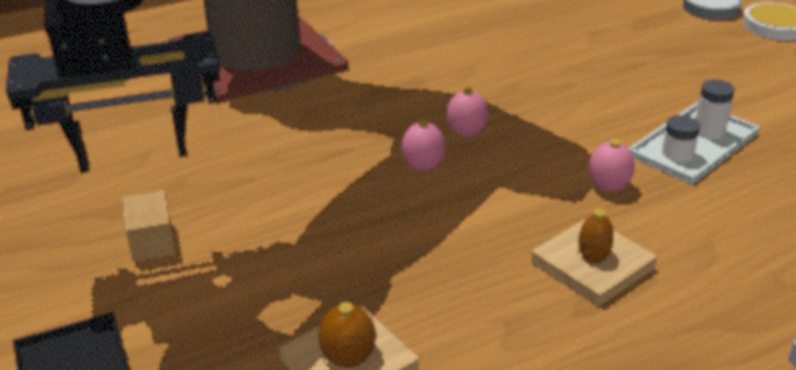

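Both jars stand in the tray and both drops are seated. The box lies flat with the fingers above it, so I'll pick it up.

>>> apply_moves(
  deltas=[
    [[0,0.0008,0.02],0,1],
    [[0,0,0.04],0,1],
    [[0,0,0.04],0,1],
    [[0,0,0.03],0,1],
    [[0,0,0.018],0,1],
    [[0,0,0.007],0,1],
    [[0,0,0],0,0.5],
    [[0,0,0],0,0.3],
  ],
)

```text
clock: 43.88
tcp_pos: [0.3566, -0.2592, 0.1944]
tcp_rot: [[-0.977, 0.212, 0.0], [0.212, 0.977, -0.0], [-0.0, -0.0, -1.0]]
contact_force: [0.6, 0.3, 0.2]
finger_gap: 0.08
grasp_force: 0.0
```

>>> apply_moves(
  deltas=[
    [[0,0,0],0,0.15],
    [[0,0,0],0,0.1],
    [[0,0,0],0,0],
    [[0,0,0],0,-0.4],
    [[0,0,0],0,-1],
    [[0,0,0],0,-1],
    [[0,0,0],0,-1],
    [[0,0,0],0,-1],
  ],
)

```text
clock: 44.55
tcp_pos: [0.3565, -0.2591, 0.1943]
tcp_rot: [[-0.977, 0.212, 0.0], [0.212, 0.977, -0.0], [-0.0, -0.0, -1.0]]
contact_force: [-0.2, -0.6, 3.6]
finger_gap: 0.0435
grasp_force: 20.0
```

>>> apply_moves(
  deltas=[
    [[0,0,-0.01],0,-1],
    [[0,0,-0.02],0,-1],
    [[0,0,-0.03],0,-1],
    [[0,0,-0.03],0,-1],
    [[0,0,-0.02],0,-1],
    [[0,0,-0.01],0,-1],
    [[-0.0098,-0.0045,0],0,-1],
    [[-0.0244,-0.0111,0],0,-1],
  ],
)

```text
clock: 45.22
tcp_pos: [0.374, -0.272, 0.2657]
tcp_rot: [[-0.977, 0.212, -0.001], [0.212, 0.977, 0.001], [0.001, 0.001, -1.0]]
contact_force: [0.3, -0.6, -0.5]
finger_gap: 0.0439
grasp_force: 20.0
```

>>> apply_moves(
  deltas=[
    [[-0.039,-0.0178,0],0,-1],
    [[-0.0488,-0.0223,0],0,-1],
    [[-0.0488,-0.0223,0],0,-1],
    [[-0.0488,-0.0223,0],0,-1],
    [[-0.039,-0.0178,0],0,-1],
    [[-0.0244,-0.0111,0],0,-1],
    [[-0.0098,-0.0045,0],0,-1],
    [[0,0,0],-0.0855,-1],
  ],
)

```text
clock: 45.88
tcp_pos: [0.5118, -0.3752, 0.2644]
tcp_rot: [[-0.989, 0.146, -0.001], [0.146, 0.989, 0.001], [0.001, 0.001, -1.0]]
contact_force: [-0.8, -0.4, -0.5]
finger_gap: 0.0435
grasp_force: 20.0
```

>>> apply_moves(
  deltas=[
    [[0,0,0],-0.0855,-1],
    [[0,0,0.02],0,-1],
    [[0,0,0.03],0,-1],
    [[0,0,0.02],0,-1],
    [[0,0,0.01],0,-1],
    [[0,0,0],0,-1],
    [[0,0,0],0,-1],
    [[0,0,0],0,-1],
  ],
)

```text
clock: 46.55
tcp_pos: [0.5114, -0.3748, 0.2187]
tcp_rot: [[-0.997, 0.079, 0.001], [0.079, 0.997, -0.001], [-0.001, -0.001, -1.0]]
contact_force: [0.3, -0.6, -0.8]
finger_gap: 0.0438
grasp_force: 20.0
```

>>> apply_moves(
  deltas=[
    [[0,0,0],0,-1],
    [[0,0,0],0,-1],
    [[0,0,0],0,-1],
    [[0,0,0],0,-1],
    [[0,0,0],0,-1],
    [[0,0,0],0,-1],
    [[0,0,0],0,-1],
    [[0,0,0],0,-1],
  ],
)

```text
clock: 47.22
tcp_pos: [0.5111, -0.3746, 0.218]
tcp_rot: [[-0.997, 0.079, -0.0], [0.079, 0.997, 0.0], [0.0, 0.0, -1.0]]
contact_force: [-0.7, -0.6, -0.6]
finger_gap: 0.0437
grasp_force: 20.0
```

Run:
```python
from h import *
from plan import plan
plan(.511,-.375,.034,85.5)
f=grab('scene');a=f['color'][200:390,60:240,::-1]
cv2.imwrite('pics/c11.png',cv2.resize(a,None,fx=3,fy=3,interpolation=cv2.INTER_CUBIC))
```

```text
clock 47.22 grasp at [ 0.5111 -0.3746  0.054 ] yaw 85.48 gap 0.0437 F [-0.7 -0.6 -0.6] j6 -128.8
shift tool mm [ 0.1 -0.4 20. ] fraction [ 0.0001 -0.0007  0.0334] turn frac -0.0004 minrows 0.5
```

View pics/c11.png

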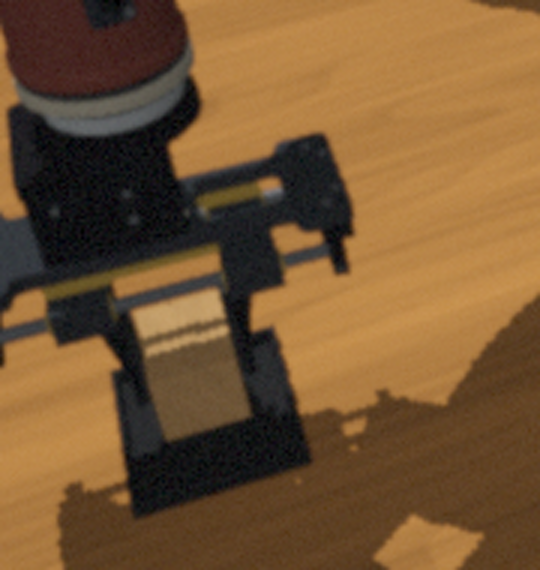

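The box hangs level over the middle of the black tray. I'll lower it.

>>> apply_moves(
  deltas=[
    [[0,-0.0007,0.006],0,-1],
    [[0,0,0.009],0,-1],
    [[0,0,0.009],0,-1],
    [[0,0,0.005],0,-1],
    [[0,0,0.003],0,-1],
    [[0,0,0.001],0,-1],
    [[0,0,0],0,-1],
    [[0,0,0],0,-1],
  ],
)

```text
clock: 47.93
tcp_pos: [0.511, -0.375, 0.1983]
tcp_rot: [[-0.997, 0.079, -0.0], [0.079, 0.997, 0.0], [0.0, 0.0, -1.0]]
contact_force: [-2.0, 0.5, 2.2]
finger_gap: 0.0437
grasp_force: 20.0
```

>>> apply_moves(
  deltas=[
    [[0,0,0.0006],0,-1],
    [[0,0,0],0,-1],
    [[0,0,0],0,-1],
    [[0,0,0],0,-1],
    [[0,0,0],0,-1],
    [[0,0,0],0,-1],
    [[0,0,0],0,-1],
    [[0,0,0],0,-1],
  ],
)

```text
clock: 48.6
tcp_pos: [0.5111, -0.375, 0.1984]
tcp_rot: [[-0.997, 0.079, -0.0], [0.079, 0.997, 0.0], [0.0, 0.0, -1.0]]
contact_force: [-2.4, 1.8, 5.6]
finger_gap: 0.0435
grasp_force: 20.0
```

>>> apply_moves(
  deltas=[
    [[0,0,-0.0006],0,0.05],
    [[0,0,0],0,0.1],
    [[0,0,0],0,0.2],
    [[0,0,0],0,0.3],
    [[0,0,0],0,0.4],
    [[0,0,0],0,0.4],
    [[0,0,-0.01],0,0.4],
    [[0,0,-0.03],0,0.4],
  ],
)

```text
clock: 49.27
tcp_pos: [0.5099, -0.374, 0.2197]
tcp_rot: [[-0.997, 0.079, -0.004], [0.079, 0.997, 0.004], [0.005, 0.004, -1.0]]
contact_force: [-0.2, 0.3, -0.8]
finger_gap: 0.0609
grasp_force: 0.0
```

>>> apply_moves(
  deltas=[
    [[0,0,-0.05],0,0.5],
    [[0,0,-0.06],0,1],
    [[0,0,-0.06],0,1],
    [[0,0,-0.05],0,1],
    [[0,0,-0.03],0,1],
    [[0,0,0],0,1],
    [[0,0,0],0,1],
    [[0,0,0],0,1],
  ],
)

```text
clock: 49.93
tcp_pos: [0.5107, -0.3747, 0.3711]
tcp_rot: [[-0.997, 0.079, -0.001], [0.079, 0.997, 0.001], [0.001, 0.001, -1.0]]
contact_force: [-0.7, 0.1, -0.8]
finger_gap: 0.0868
grasp_force: 0.0
```

>>> apply_moves(
  deltas=[
    [[0,0,0],0,1],
    [[0,0,0],0,1],
    [[0,0,0],0,1],
    [[0,0,0],0,1],
    [[0,0,0],0,1],
    [[0,0,0],0,1],
    [[0,0,0],0,1],
    [[0,0,0],0,1],
  ],
)

```text
clock: 50.6
tcp_pos: [0.5111, -0.375, 0.3723]
tcp_rot: [[-0.997, 0.079, -0.0], [0.079, 0.997, -0.0], [0.0, -0.0, -1.0]]
contact_force: [-0.1, -0.2, -0.4]
finger_gap: 0.0868
grasp_force: 0.0
```

Run:
```python
from h import *
f=grab('scene','fin.png');s=robot.get_state();print(s['clock'],s['contact_force'],s['qvel'].round(2))
```

```text
50.65 [-0.26945515  0.28326933 -0.00192865] [ 0.   -0.05 -0.05 -0.   -0.1  -0.03]
```

View pics/fin.png

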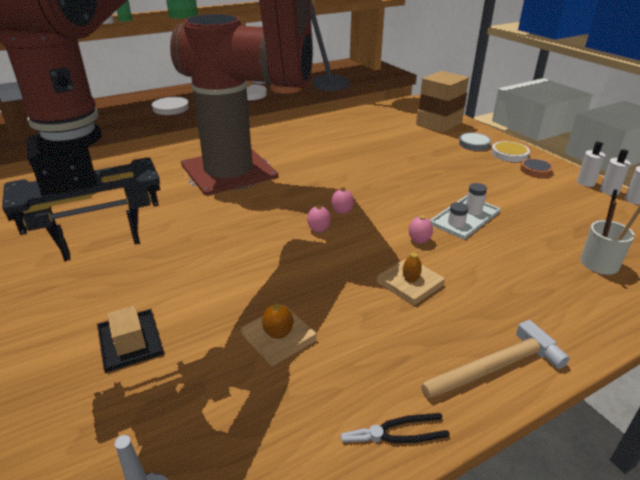

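The last picture shows everything placed: the large drop at (278,322), the small drop at (412,267), the jars at (477,199) and (458,216), and the box at (126,331). All are upright and released, and the pinks haven't been moved.

```bash
python3 -c "
from station import robot
print(robot.sign_off())"
```

```text
the job is handed in; nothing more can be done
None
```

The job is handed in at about 51 s: both glass drops stand in their pockets, both jars stand in the aluminium tray, and the ring box lies flat in the black tray, all released and still.

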